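# Hold a spring clamp gaping around a panel's tongue

## Task

The sheet panel with the tongue is about to be clamped, and I need the clamp held open around the tongue while I slip a packing strip in. Pick up the spring clamp by its two handles, squeeze it wide open and, keeping it level, bring it to the panel so that the open jaws straddle the tongue's front edge, one jaw on each side and both jaw tips at least 1 cm past the edge, without touching the sheet or shifting the panel. Finish there, still holding the clamp wide open in the air: do not let go, let it close or put it down, and leave the plain panel, the oil can and the pliers where they are.

Things in the scene. Friction and masses are not known exactly. Their poses are not given: they have to be found in the camera images.
- clamp: Bright steel spring clamp, 132 mm long, 24 mm thick, 0.12 kg, lying flat. Frame of its left half; origin on the hinge pin (16 mm thick, upright) at the clamp's underside, z along the pin. Shut, its midline is the x axis: jaws to +x, handles to -x, left half at +y. Opened by angle a, the left half turns +a/2 and the right -a/2 about z from the midline: the midline is this x axis turned by -a/2.
- clamp_arm (a joint): Opening angle a between the clamp's halves, rad: 0 = jaws shut (sprung shut), 0.54 = wide open on its stop, 28 mm between the tips. Squeezing the two grips together opens the jaws: about 6 N to start, 12 N when wide open; 20 N or more keeps it on the stop.
- grip_left (a point): Centre of the black rubber grip on the left half's handle: 28 mm long, 8 mm wide, 24 mm high (the clamp's full thickness). Shut, it lies 56 mm behind the pin and 23 mm to the left; the grips are 60 mm wide over both at the rear end. Wide open: 60 mm behind the pin, 22 mm wide over both, outer faces parallel to the midline.
- grip_right (a point): Centre of the right half's grip, the mirror image of the left one.
- jaw_tip_left (a point): Point on the inner face of the left half's rubber jaw pad (10 mm long, 10 mm thick, 20 mm high), 52 mm ahead of the pin (50 mm wide open) and 12 mm above the clamp's underside; the pad ends 57 mm ahead of the pin. Both tip points meet when shut. Behind the pads the jaws arch outwards: a sheet can reach in to 35 mm past the tips.
- jaw_tip_right (a point): The same point on the right half's jaw pad; its axes turn with the right half.
- tongue_panel: Aluminium sheet, 90 mm wide and 5 mm thick, upright in a slotted wooden block (110 x 70 x 34 mm), top at 155 mm, 0.9 kg in all, loose. A tongue 50 mm high (80 to 130 mm above the bench) sticks 35 mm out of its front (robot-side) edge. Origin: centre of the block's underside; x lies in the sheet, away from the tongue, y normal to the sheet, z up.
- tongue_edge (a point): Middle of the tongue's upright front edge, 80 mm in front (-x) of the block's centre and 105 mm above the bench; axes as tongue_panel: +x goes from the edge into the sheet, y across its 5 mm thickness.
- plain_panel: Bystander: the same panel and block without a tongue (straight front edge). Origin at the centre of the block's underside. Stays where it is.
- oil_can: Bystander: grey metal oil can with long spout, 222 x 124 x 152 mm, origin at the centre of its underside. Stays where it is.
- pliers: Bystander: pliers with blue handles, 178 x 54 x 18 mm, lying on the bench, origin at the centre of its underside. Stay where they are.

How it is judged:
On the way, in this order (a step that is already met when the one before it is completed fails the run):
1. the clamp is lifted off the bench in the fingers, squeezed open (height (world z) of clamp above 0.03 m and value of joint clamp_arm above 0.32 rad and contact force between clamp and the fingers above 3 N), for 0.2 s.
2. the open jaws straddle the tongue's front edge without touching it (((y of jaw_tip_left in the frame of tongue_edge above 0.0055 m and y of jaw_tip_right in the frame of tongue_edge below -0.0055 m) or (y of jaw_tip_right in the frame of tongue_edge above 0.0055 m and y of jaw_tip_left in the frame of tongue_edge below -0.0055 m)) and x of each of jaw_tip_left, jaw_tip_right in the frame of tongue_edge above 0.01 m and z of jaw_tip_left in the frame of tongue_edge between -0.02 and 0.02 m and z of jaw_tip_right in the frame of tongue_edge between -0.02 and 0.02 m and value of joint clamp_arm above 0.32 rad and height (world z) of clamp above 0.05 m and angle between clamp's own z axis and vertical below 0.35 rad and contact force between clamp and the fingers above 3 N and contact force between clamp and tongue_panel below 0.5 N), for 0.2 s.
At the end, for the whole second after the job is handed in: Clamp in the fingers (over 3 N), at rest, level within 20 deg, over 5 cm up, open over 0.32 rad; jaw tips on opposite sides of the tongue, each over 5.5 mm off its mid-plane, over 10 mm past its front edge and within 20 mm of its mid-height; clamp not touching the panel (under 0.5 N) (all of step 2 and linear speed of clamp below 0.03 m/s); the arm keeps its last pose, push and grip.
It fails at once if the clamp strikes or nips the tongue panel (over 8 N) (contact force between clamp and tongue_panel above 8 N).
It fails at once if the tongue panel is shifted by more than 15 mm (distance of tongue_panel from where it was at the start of the episode above 0.015 m).
It fails at once if the plain panel is shifted by more than 20 mm (distance of plain_panel from where it was at the start of the episode above 0.02 m).
It fails at once if the oil can is shifted by more than 20 mm (distance of oil_can from where it was at the start of the episode above 0.02 m).
It fails at once if the pliers is shifted by more than 20 mm (distance of pliers from where it was at the start of the episode above 0.02 m).
It also fails if it takes over 38 s, if anything falls off the work surface, if the arm or the gripper's body presses on something with over 40 N, if the wrist force passes 120 N, or if a joint passes its speed limit or range.

## Robot

A 6-joint arm with a two-finger parallel gripper is mounted at the origin on a cart in front of the work surface, level with it; the furniture and walls round the work are solid. World frame = base frame: x ahead of the robot, y to its left, z up, the work surface at z = 0. Lengths are in m, angles in rad, forces in N, time in s.
With the tool pointing down it reaches from about 0.35 to 0.775 m from the base axis. Payload 7.3 kg.
Tool frame: the origin (TCP) lies at the centre of the arm's flange, where the gripper is bolted on; the fingertips stand 178 mm ahead of it and the grasp point (between the pads) lies 159 mm ahead of it; z points along the fingers, y is the line along which they close (so a half turn about z gives the same grasp; the last joint's range is limited). The gripper opens to 92 mm and grips with 3 to 60 N. Pads are 19 mm wide; open, the fingers measure 130 mm over their backs; the gripper's body (75 mm by 190 mm) begins 47 mm behind the grasp point.
Start: joints at [1.172, 0.342, 1.524, -0, 1.275, -0.146], TCP at [0.131, 0.508, 0.405] pointing down, gripper open.
Joint ranges: [-2.53, 2.53], [-0.77, 2.02], [0.04, 2.7], [-1, 4.14], [0.28, 2.66], [-3.11, 3.11]. Speed limits (rad/s): [2.57, 2.57, 3.14, 3.14, 3.14, 3.14].

## Interface

Orientations are given as [roll, pitch, yaw] about the fixed x, y, z axes, in that order (R = Rz(yaw) Ry(pitch) Rx(roll)).
In Python, from cell import robot, vision, ticket gives the robot as it stands (robot), with the cameras (vision) and the job (ticket).
- The arm moves only by the tool jog_arm, called after "Request:" in YAML: its name, and indented under it one key for each argument. Schema: {"type":"object","properties":{"increments":{"type":"object","properties":{"sx":{"type":"array","items":{"type":"number"},"minItems":1,"maxItems":8},"sy":{"type":"array","items":{"type":"number"},"minItems":1,"maxItems":8},"sz":{"type":"array","items":{"type":"number"},"minItems":1,"maxItems":8},"wx":{"type":"array","items":{"type":"number"},"minItems":1,"maxItems":8},"wy":{"type":"array","items":{"type":"number"},"minItems":1,"maxItems":8},"wz":{"type":"array","items":{"type":"number"},"minItems":1,"maxItems":8}},"additionalProperties":false,"required":["sx","sy","sz","wx","wy","wz"]},"aperture":{"type":"number"},"grip_force":{"type":"number"},"only":{"type":"string"},"quiet":{"type":"boolean"},"lines":{"type":"string"}},"required":["increments"],"additionalProperties":false}. increments is an object with one list for each field, all of the same length, 1 to 8, a row being the entries at one place: sx, sy, sz (the shift in a scale on which 1.0 is 0.8 m), wx, wy, wz (a rotation vector in parts of the range, where 1.0 means pi rad); each row shifts and turns the commanded pose from where the row before left it, along the tool's axes as they then stand; what a row does not reach is not made up. A row lasts 1/12 s, in which the tool goes at most 0.0417 m and 0.125 rad, less where a joint would pass 70% of its speed; a pose out of reach is approached as far as the arm can. aperture is the finger opening in m, set as the call begins (left out keeps the last). The fingers move at their own pace and stop on an object; grip_force is the grip in N (left out, the last holds). Time passes only in rows, so rows that do not move let the fingers close. The tool returns the time, the measured TCP pose, the force, the opening and the grip force at its end. only (a regular expression) keeps the lines of the reply that match it, lines (a string "A,B") keeps lines A to B, and quiet returns only ok. Input that does not fit is refused with a message, and nothing moves.
- robot.observe(): the state, without advancing time (a new reading comes with each control period).
- vision.read_camera(name): name is "side" or "top" or "wrist"; returns a dict with "image" (420x560x3 uint8, red, green, blue), "fx", "fy", "cx", "cy" (pixels), "pose" (4x4, takes a point from camera to world coordinates). Camera axes: x right, y down, z forward; pixel columns grow to the right and rows downward; lengths in m; the calibration is good to about 2 mm. A picture is of the moment at which its call begins. There is no depth.
- ticket.hand_in(): hands the job in; it is judged then, once.
The state is a dict: "time": time; "qpos": joint angles; "qvel": joint speeds; "joint_efforts": joint torques, N m; "tool_pos": TCP position; "tool_rot": TCP orientation; "contact_force": force on the tool from outside, world axes, zero at the start; "torque": the same for the moment, N m; "opening": finger opening in m; "grip_force": force on a finger pad.
Only numpy, scipy, OpenCV 4.12 (cv2) and the standard library are available. Lean on these libraries where they do the work, as an engineer would, in place of code of your own. Each camera call takes 0.05 s, during which the arm holds its last target. There are 200 camera calls.

## Working session

There is one attempt and no reset: what is moved stays moved. The work goes in short steps, Python scripts to look and compute and a tool call to move; the robot and the scene stay as the last step left them, time stands still between calls to the robot, and variables do not carry over. Pictures are saved under pics/ and viewed, at most 10 in all, crops included, and the job is handed in when it is done.

```bash
ls; mkdir -p pics
```

Run:
```python
from cell import robot, vision, ticket
import cv2,pickle
s=robot.observe();print(s)
for n in("top","side"):
    d=vision.read_camera(n);pickle.dump(d,open(n+'.pkl','wb'));cv2.imwrite(f'pics/{n}0.png',d['image'][:,:,::-1]);print(n,d['fx'],d['cx'],d['cy'],d['pose'].round(3).tolist())
```

```text
cell.py
pics
{'time': 0.0, 'qpos': array([ 1.17198488e+00,  3.42719760e-01,  1.52500106e+00, -4.86800339e-06,
        1.27539393e+00, -1.45996791e-01]), 'qvel': array([-2.64263921e-05, -1.18774458e-04,  3.11981986e-05, -1.24409885e-03,
       -7.67580479e-05, -8.24381964e-04]), 'joint_efforts': array([ 1.33465786e-03, -4.31230474e+01, -2.44220960e+01,  7.18296412e-02,
        5.59654017e-02, -1.43762286e-04]), 'tool_pos': array([0.13124449, 0.50819554, 0.40405186]), 'tool_rot': array([-3.14008607e+00, -2.16827473e-04,  2.88877925e+00]), 'contact_force': array([-0.4231163 , -0.66692022,  0.31775204]), 'torque': array([-0.05113836,  0.02007191,  0.01098933]), 'grip_force': 0.0, 'opening': 0.09190838161946945}
top 452.9198898597224 287.8207680122654 212.94239423205136 [[0.013, -0.998, 0.062, 0.51], [-1.0, -0.013, -0.005, 0.08], [0.006, -0.062, -0.998, 1.635], [0.0, 0.0, 0.0, 1.0]]
side 388.64339817885485 279.59286344903114 203.81008656903043 [[0.993, -0.08, 0.089, 0.484], [-0.12, -0.669, 0.734, -0.781], [0.0, -0.739, -0.673, 0.847], [0.0, 0.0, 0.0, 1.0]]
```

View pics/top0.png

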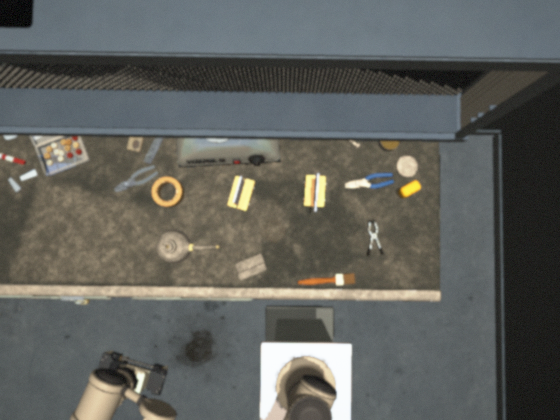

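View pics/side0.png

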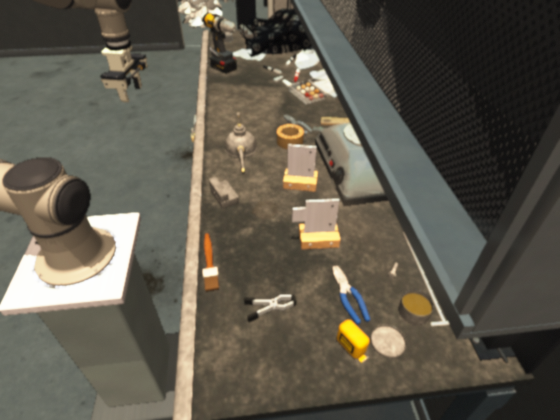

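Top view: the clamp is at about (374,238), with its black grips towards the robot. The tongue panel is at (315,190) and the plain panel at (240,193). The side view agrees: the clamp is at (270,305) and the tongue points to the robot at (298,213). Next I'll get rough positions.

Create h.py:
```python
import numpy as np,cv2,pickle
from cell import robot, vision, ticket
def ray(d,u,v):
    K=np.array([(u-d['cx'])/d['fx'],(v-d['cy'])/d['fy'],1]);P=d['pose'];return P[:3,3],P[:3,:3]@K
def onz(d,u,v,z):
    o,r=ray(d,u,v);return o+r*(z-o[2])/r[2]
def cross(a,b):
    (o1,r1),(o2,r2)=a,b;r1=r1/np.linalg.norm(r1);r2=r2/np.linalg.norm(r2)
    t=np.linalg.lstsq(np.c_[r1,-r2],o2-o1,rcond=None)[0];p,q=o1+r1*t[0],o2+r2*t[1];return (p+q)/2,np.linalg.norm(p-q)
def proj(d,p):
    q=np.linalg.inv(d['pose'])@np.r_[p,1];return d['fx']*q[0]/q[2]+d['cx'],d['fy']*q[1]/q[2]+d['cy']
```

Run:
```python
from h import *
t,s=[pickle.load(open(n+'.pkl','rb')) for n in('top','side')]
for n,a,b in(('pin',(374,239),(272,303)),('gripA',(368,252),(254,316)),('gripB',(382,252),(250,300)),('tip',(372,223),(292,300))):
    print(n,onz(t,*a,.015).round(3),onz(s,*b,.015).round(3))
print('panel',onz(t,315,190,.034).round(3),onz(t,315,174,.155).round(3),onz(t,316,211,.155).round(3))
a=cv2.resize(t['image'][160:265,225:425],None,fx=4,fy=4,interpolation=cv2.INTER_CUBIC)
cv2.imwrite('pics/c1.png',a[:,:,::-1])
d=vision.read_camera('wrist');cv2.imwrite('pics/w0.png',d['image'][:,:,::-1]);P=d['pose'];print(P.round(3),d['fx'],d['cx'],d['cy'])
o=robot.observe()
from scipy.spatial.transform import Rotation as R
T=R.from_euler('xyz',o['tool_rot']).as_matrix();print(T.T@(P[:3,3]-o['tool_pos']),T.T@P[:3,:3])
```

```text
pin [ 0.522 -0.237  0.015] [ 0.531 -0.235  0.015]
gripA [ 0.476 -0.216  0.015] [ 0.484 -0.266  0.015]
gripB [ 0.476 -0.266  0.015] [ 0.477 -0.22   0.015]
tip [ 0.579 -0.23   0.015] [ 0.581 -0.232  0.015]
panel [ 0.693 -0.024  0.034] [ 0.732 -0.015  0.155] [ 0.61  -0.02   0.155]
[[ 0.25   0.93   0.27   0.059]
 [ 0.968 -0.24  -0.069  0.527]
 [ 0.     0.279 -0.96   0.384]
 [ 0.     0.     0.     1.   ]] 315.94828023490317 280.5316129672468 206.33577781022606
[ 0.07490953 -0.00031462  0.01992366] [[ 6.02775977e-04 -9.60312791e-01 -2.78924686e-01]
 [ 9.99999104e-01  2.45492525e-04  1.31585995e-03]
 [-1.19516322e-03 -2.78925229e-01  9.60312078e-01]]
```

View pics/c1.png

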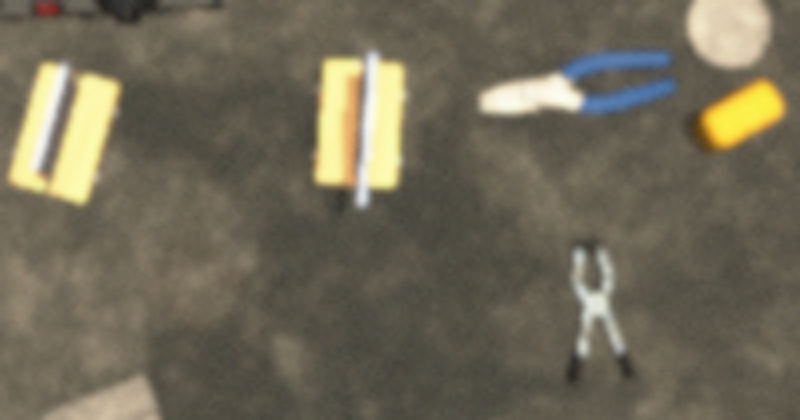

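Careful with the scale: shifts go in shares of 0.8 m and turns go in shares of pi rad. That gives: -0.03 m is -0.0375, -0.025 m is -0.0313.

Request:
jog_arm:
  increments: {"sx":[-0.0375,-0.0375,-0.0375,-0.0375,-0.0375,-0.0375,-0.0375,-0.0375],"sy":[-0.0313,-0.0313,-0.0313,-0.0313,-0.0313,-0.0313,-0.0313,-0.0313],"sz":[0,0,0,0,0,0,0,0],"wx":[0,0,0,0,0,0,0,0],"wy":[0,0,0,0,0,0,0,0],"wz":[0,0,0,0,0,0,0,0]}
  aperture: 0.092

```text
time: 0.82
tool_pos: [0.3141, 0.2529, 0.4047]
tool_rot: [3.141, 0.0, 2.889]
contact_force: [0.9, 0.3, 0.1]
opening: 0.0922
grip_force: 0.0
```

Request:
jog_arm:
  increments: {"sx":[-0.025,-0.025,-0.025,-0.025,-0.025,-0.025,-0.025,-0.025],"sy":[-0.0425,-0.0425,-0.0425,-0.0425,-0.0425,-0.0425,-0.0425,-0.0425],"sz":[0,0,0,0,0,0,0,0],"wx":[0,0,0,0,0,0,0,0],"wy":[0,0,0,0,0,0,0,0],"wz":[0,0,0,0,0,0,0,0]}

```text
time: 1.48
tool_pos: [0.4004, -0.0508, 0.4047]
tool_rot: [3.141, 0.0, 2.888]
contact_force: [1.6, 0.7, -0.2]
opening: 0.0924
grip_force: 0.0
```

Request:
jog_arm:
  increments: {"sx":[-0.025,-0.025,-0.025,-0.025,-0.025,0,0,0],"sy":[-0.0425,-0.0425,-0.0425,-0.0425,-0.0425,0,0,0],"sz":[0,0,0,0,0,0,0,0],"wx":[0,0,0,0,0,0,0,0],"wy":[0,0,0,0,0,0,0,0],"wz":[0,0,0,0,0,-0.0382,-0.0382,-0.035]}

```text
time: 2.15
tool_pos: [0.4548, -0.2393, 0.4039]
tool_rot: [3.14, -0.001, -3.04]
contact_force: [-0.5, 1.6, -0.5]
opening: 0.092
grip_force: 0.0
```

Request:
jog_arm:
  increments: {"sx":[0,0],"sy":[0,0],"sz":[0,0],"wx":[0,0],"wy":[0,0],"wz":[0,0]}

```text
time: 2.32
tool_pos: [0.4548, -0.2383, 0.4044]
tool_rot: [3.141, -0.0, -3.048]
contact_force: [-0.3, -0.3, -0.7]
opening: 0.0917
grip_force: 0.0
```

Run:
```python
from h import *
d=vision.read_camera('wrist');pickle.dump(d,open('w1.pkl','wb'));cv2.imwrite('pics/w1.png',d['image'][:,:,::-1])
```

```text
(no output)
```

View pics/w1.png

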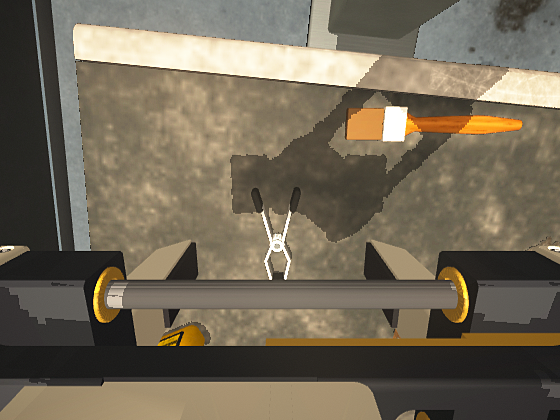

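The wrist view shows the grips at about (257,199) and (295,199), the pin at (278,244), and the jaws hidden behind the gripper. I'll mask the grips and the steel.

Run:
```python
from h import *
d=pickle.load(open('w1.pkl','rb'));im=d['image'];g=im.max(2).astype(int)
for x0,x1 in((247,266),(287,304)):
    r=g[180:218,x0:x1];m=(r<42)
    n,l,st,c=cv2.connectedComponentsWithStats(m.astype(np.uint8));k=1+st[1:,4].argmax()
    u,v=c[k][0]+x0,c[k][1]+180;print(st[k],u,v,onz(d,u,v,.024).round(4),onz(d,u,v,.018).round(4))
m=(g[200:278,240:310]>150).astype(np.uint8)
n,l,st,c=cv2.connectedComponentsWithStats(m);k=1+st[1:,4].argmax();print(st[k])
for r in range(0,78,3):
    x=np.where(l[r]==k)[0]
    if len(x):print(r+200,x.min()+240,x.max()+240)
print('pin',onz(d,278,244,.02))
```

```text
[ 5  8  9 11 19] 256.42105263157896 191.73684210526315 [ 0.4693 -0.265   0.024 ] [ 0.4708 -0.2654  0.018 ]
[ 3  7 10 19 40] 294.025 193.1 [ 0.4668 -0.2209  0.024 ] [ 0.4682 -0.2205  0.018 ]
[   0   10   70   68 2219]
212 253 291
215 240 305
218 240 306
221 240 309
224 240 309
227 240 306
230 240 290
233 247 291
236 268 294
239 267 294
242 267 297
245 269 297
248 247 296
251 246 292
254 248 287
257 248 289
260 240 293
263 240 293
266 251 294
269 244 294
272 240 294
275 240 303
pin [ 0.5344384  -0.23361675  0.02      ]
```

Run:
```python
from h import *
d=pickle.load(open('w1.pkl','rb'));im=d['image']
for p in((257,199),(295.5,199),(278,244),(267,262),(289,262)):print(p,onz(d,*p,.02).round(4))
cv2.imwrite('pics/c2.png',cv2.resize(im[175:285,225:330],None,fx=5,fy=5,interpolation=cv2.INTER_CUBIC)[:,:,::-1])
```

```text
(257, 199) [ 0.4791 -0.2639  0.02  ]
(295.5, 199) [ 0.4748 -0.2181  0.02  ]
(278, 244) [ 0.5344 -0.2336  0.02  ]
(267, 262) [ 0.5602 -0.2452  0.02  ]
(289, 262) [ 0.5576 -0.2175  0.02  ]
```

View pics/c2.png

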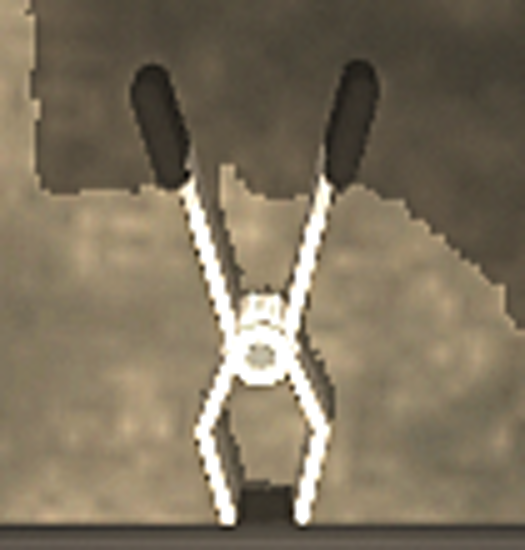

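The grips are 46 mm apart and their midpoint is about 58 mm behind the pin, matching the given sizes. Grasp centre ≈ (0.477, −0.241), heading ≈ 0.095. Going down and gripping, then checking the opening.

Scaled: 0.035 m is 0.0438, -0.0036 m is -0.0045.

Request:
jog_arm:
  increments: {"sx":[-0.0045,-0.0045,-0.0045,-0.0045,-0.0045,-0.0045,0,0],"sy":[-0.0013,-0.0013,-0.0013,-0.0013,-0.0013,0,0,0],"sz":[0.0438,0.0438,0.0438,0.0438,0.0438,0.0438,0.0075,0.0075],"wx":[0,0,0,0,0,0,0,0],"wy":[0,0,0,0,0,0,0,0],"wz":[0,0,0,0,0,0,0,0]}
  aperture: 0.092

```text
time: 3.03
tool_pos: [0.4766, -0.2408, 0.1816]
tool_rot: [3.139, -0.002, -3.046]
contact_force: [-0.3, -0.4, 0.9]
opening: 0.0919
grip_force: 0.0
```

Request:
jog_arm:
  increments: {"sx":[0,0],"sy":[0,0],"sz":[0,0],"wx":[0,0],"wy":[0,0],"wz":[0,0]}

```text
time: 3.2
tool_pos: [0.4773, -0.2415, 0.1844]
tool_rot: [-3.14, 0.002, -3.045]
contact_force: [0.1, 0.0, 0.8]
opening: 0.0916
grip_force: 0.0
```

Request:
jog_arm:
  increments: {"sx":[0,0,0,0,0,0,0,0],"sy":[0,0,0,0,0,0,0,0],"sz":[0,0,0,0,0,0,0,0],"wx":[0,0,0,0,0,0,0,0],"wy":[0,0,0,0,0,0,0,0],"wz":[0,0,0,0,0,0,0,0]}
  aperture: 0.0
  grip_force: 32

```text
time: 3.87
tool_pos: [0.4769, -0.2414, 0.183]
tool_rot: [-3.141, 0.0, -3.044]
contact_force: [-0.6, -1.3, 3.8]
opening: 0.0432
grip_force: 8.5
```

Request:
jog_arm:
  increments: {"sx":[0,0,0,0,0,0],"sy":[0,0,0,0,0,0],"sz":[0,0,0,0,0,0],"wx":[0,0,0,0,0,0],"wy":[0,0,0,0,0,0],"wz":[0,0,0,0,0,0]}

```text
time: 4.37
tool_pos: [0.477, -0.2413, 0.183]
tool_rot: [-3.141, 0.001, -3.044]
contact_force: [-1.5, -0.1, 5.1]
opening: 0.021
grip_force: 31.9
```

Run:
```python
from h import *
d=vision.read_camera('wrist');pickle.dump(d,open('w2.pkl','wb'));cv2.imwrite('pics/w2.png',d['image'][:,:,::-1])
```

```text
(no output)
```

View pics/w2.png

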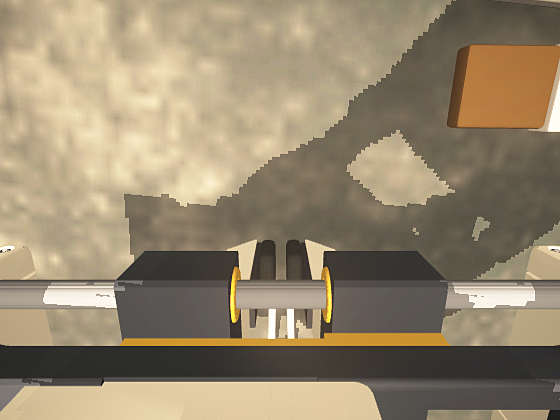

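The fingers closed to 21 mm at 32 N, so the clamp is on its stop. Lifting it, then measuring the tongue from the saved top and side images.

Scaled: -0.025 m is -0.0313, -0.01 m is -0.0125.

Request:
jog_arm:
  increments: {"sx":[0,0,0,0,0,0,0,0],"sy":[0,0,0,0,0,0,0,0],"sz":[-0.0125,-0.0313,-0.0313,-0.0313,-0.0125,0,0,0],"wx":[0,0,0,0,0,0,0,0],"wy":[0,0,0,0,0,0,0,0],"wz":[0,0,0,0,0,0,0,0]}
  aperture: 0.0
  grip_force: 40

```text
time: 5.08
tool_pos: [0.4763, -0.2409, 0.2762]
tool_rot: [3.14, -0.002, -3.044]
contact_force: [-0.8, -0.2, -1.1]
opening: 0.021
grip_force: 39.9
```

Run:
```python
from h import *
t,s=[pickle.load(open(n+'.pkl','rb')) for n in('top','side')]
im=t['image'].astype(int)
for v in range(170,216,2):
    r=im[v,300:332];w=np.clip(r[:,2]-110,0,None)  # blue channel: white high, wood low
    print(v,(w*np.arange(300,332)).sum()/max(w.sum(),1).round(2) if w.sum() else None,w.max())
a=np.hstack([cv2.resize(s['image'][180:260,280:350],None,fx=7,fy=7,interpolation=cv2.INTER_CUBIC)])
cv2.imwrite('pics/c3.png',a[:,:,::-1])
```

```text
170 None 0
172 317.5897435897436 21
174 317.5223880597015 104
176 315.14422158548234 120
178 316.01724137931035 115
180 316.2768130745659 114
182 316.3835616438356 115
184 316.70669110907426 121
186 316.1195756991321 124
188 315.8801169590643 124
190 315.6208576998051 128
192 315.58391261171795 122
194 315.6108273748723 114
196 315.5420944558522 114
198 315.4654333008763 117
200 315.79453345900095 104
202 314.7608695652174 110
204 314.9653767820774 115
206 316.60270880361173 112
208 315.22801302931595 116
210 315.0696721311475 98
212 None 0
214 None 0
```

View pics/c3.png

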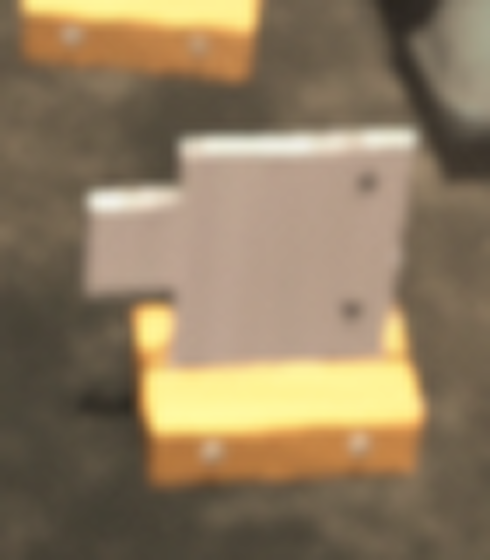

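The side crop shows the tongue's front edge from (88,205) at its top to (88,292) at its bottom, and the sheet's top edge running from (182,150) to (415,140).

Run:
```python
from h import *
t,s=[pickle.load(open(n+'.pkl','rb')) for n in('top','side')]
c=lambda x,y:((x+.5)/7-.5+280,(y+.5)/7-.5+180)
f=onz(t,317.6,172.5,.155);n=onz(t,315.05,211.3,.13);m=onz(t,315.6,196,.155)
print('top far',f,'tongue',n,'mid',m);dd=f-n;print('len (125)',np.hypot(*dd[:2]),'ang',np.arctan2(dd[1],dd[0]))
print('side: tongue top near',onz(s,*c(88,208),.13),'top far face',onz(s,*c(90,192),.13),'bottom',onz(s,*c(86,293),.08))
a=onz(s,*c(182,155),.155);b=onz(s,*c(413,145),.155);print('sheet',a,b,b-a)
print('wood',onz(s,*c(152,430),.034),onz(s,*c(422,412),.034))
print('x-view tongue top',cross(ray(t,315.05,211.3),ray(s,*c(89,200))))
# now
d=vision.read_camera('side');pickle.dump(d,open('s2.pkl','wb'));e=vision.read_camera('top');pickle.dump(e,open('t2.pkl','wb'))
A=cv2.resize(d['image'][190:330,215:345],None,fx=4,fy=4,interpolation=cv2.INTER_CUBIC)[:,:,::-1]
B=cv2.resize(e['image'][165:265,295:405],None,fx=4,fy=4,interpolation=cv2.INTER_CUBIC)[:,:,::-1]
C=np.zeros((560,280,3),np.uint8);B=cv2.resize(B,(280,255));C[:255]=B
cv2.imwrite('pics/c4.png',np.hstack([A,C]))
```

```text
top far [ 0.73745513 -0.02373399  0.155     ] tongue [ 0.61094578 -0.01815114  0.13      ] mid [ 0.65963083 -0.01786315  0.155     ]
len (125) 0.12663247889993426 ang -0.04410128081645775
side: tongue top near [ 0.60912141 -0.02525032  0.13      ] top far face [ 0.6111929  -0.01635973  0.13      ] bottom [ 0.60997743 -0.02152479  0.08      ]
sheet [ 0.6444227  -0.02670702  0.155     ] [ 0.73287972 -0.03158713  0.155     ] [ 0.08845702 -0.00488011  0.        ]
wood [ 0.63275229 -0.05618108  0.034     ] [ 0.74268085 -0.05954154  0.034     ]
x-view tongue top (array([ 0.61084319, -0.01828034,  0.12760041]), np.float64(0.0005283480011299992))
```

View pics/c4.png

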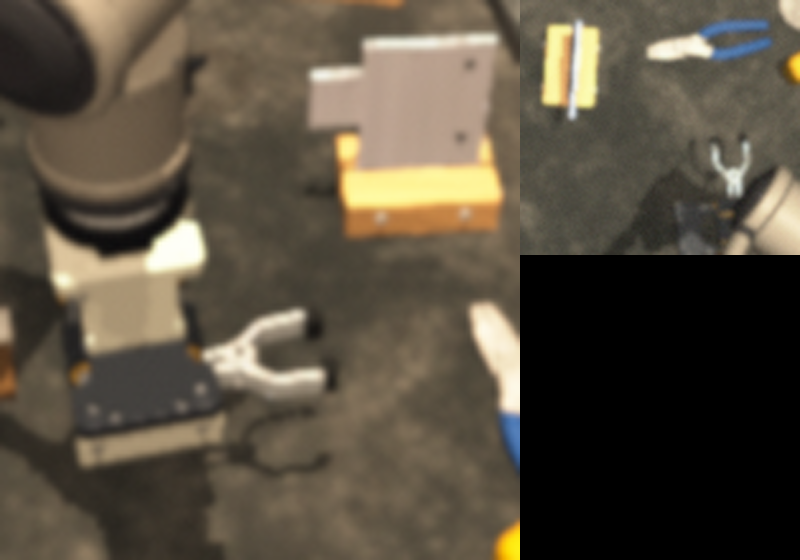

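The clamp is level and wide open, with its pads at about (313,323) and (331,376) in the side crop. Intersecting both views to get the pads and the midline.

Run:
```python
from h import *
d,e=[pickle.load(open(n+'.pkl','rb')) for n in('s2','t2')]
S=lambda x,y:((x+.5)/4-.5+215,(y+.5)/4-.5+190)
T=lambda x,y:((x-520+.5)/2.5454-.5+295,(y+.5)/2.55-.5+165)
for a,b in(((313,322),(714,139)),((331,375),(741,135)),((240,360),(734,182))):
    p,g=cross(ray(d,*S(*a)),ray(e,*T(*b)));print(p.round(4),g.round(4),'top@.105',onz(e,*T(*b),.11).round(4),'side',onz(d,*S(*a),.11).round(4))
o=robot.observe();print(o['tool_pos'],o['tool_rot'])
```

```text
[ 0.5866 -0.2091  0.1045] 0.0035 top@.105 [ 0.5881 -0.2082  0.11  ] side [ 0.5841 -0.2132  0.11  ]
[ 0.5923 -0.2458  0.1009] 0.0042 top@.105 [ 0.5939 -0.2441  0.11  ] side [ 0.5888 -0.2522  0.11  ]
[ 0.5349 -0.2351  0.1097] 0.0065 top@.105 [ 0.5316 -0.2348  0.11  ] side [ 0.5381 -0.2355  0.11  ]
[ 0.47643725 -0.24093636  0.27606508] [ 3.13938179e+00 -2.37185943e-03 -3.04443458e+00]
```

Scaled: 0.03 m is 0.0375, 0.022 m is 0.0275, 0.05 rad is 0.0159.

Request:
jog_arm:
  increments: {"sx":[0,0,0,0.0275,0.0275,0,0,0],"sy":[0,0,0,0.0125,0.025,0.0375,0.0375,0.0375],"sz":[0,0,0,0,0,0,0,0],"wx":[0,0,0,0,0,0,0,0],"wy":[0,0,0,0,0,0,0,0],"wz":[0.0159,0.0175,0.0159,0,0,0,0,0]}

```text
time: 5.85
tool_pos: [0.4392, -0.1179, 0.2768]
tool_rot: [3.141, -0.002, 3.082]
contact_force: [0.9, 0.6, -0.7]
opening: 0.0211
grip_force: 39.9
```

Request:
jog_arm:
  increments: {"sx":[0,0,0,0,0,0,0,0],"sy":[0.0375,0.0375,0.0313,0.0188,0.01,0,0,0],"sz":[0,0,0,0,0,0,0,0],"wx":[0,0,0,0,0,0,0,0],"wy":[0,0,0,0,0,0,0,0],"wz":[0,0,0,0,0,0,0,0]}

```text
time: 6.52
tool_pos: [0.4461, -0.0118, 0.2774]
tool_rot: [-3.141, -0.0, 3.083]
contact_force: [1.0, -0.5, 0.4]
opening: 0.0214
grip_force: 39.9
```

Run:
```python
from h import *
for n in('side','top'):
    d=vision.read_camera(n);pickle.dump(d,open(n[0]+'3.pkl','wb'))
    if n=='side':A=cv2.resize(d['image'][180:270,230:340],None,fx=4,fy=4,interpolation=cv2.INTER_CUBIC)
    else:B=cv2.resize(d['image'][165:255,275:355],None,fx=4,fy=4,interpolation=cv2.INTER_CUBIC)
cv2.imwrite('pics/c5.png',np.hstack([A,B])[:,:,::-1])
```

```text
(no output)
```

View pics/c5.png

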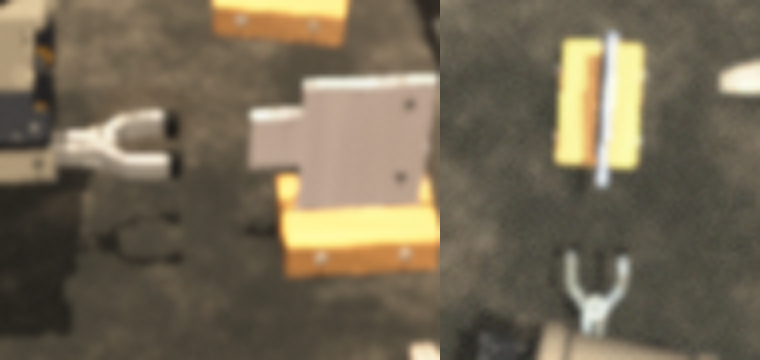

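In the top half the jaws sit at (571,255) and (624,260), pointing at the tongue tip at (602,186). In the side half the pads are at about (171,124) and (176,163), and the tongue spans (250,112)–(250,167). Checking the offsets in the tongue's frame.

Run:
```python
from h import *
s,t=[pickle.load(open(n+'3.pkl','rb')) for n in('side'[0],'t')]
S=lambda x,y:((x+.5)/4-.5+230,(y+.5)/4-.5+180)
T=lambda x,y:((x-440+.5)/4-.5+275,(y+.5)/4-.5+165)
h=-.05;R=np.array([[np.cos(h),np.sin(h)],[-np.sin(h),np.cos(h)]]);E=np.array([.610,-.019])
f=lambda p:(R@(p[:2]-E)).round(4)
print('top L,R arms,tongue',f(onz(t,*T(571,262),.11)),f(onz(t,*T(624,262),.11)),f(onz(t,*T(602,186),.13)),'pin',f(onz(t,*T(594,308),.11)))
print('side pads',f(onz(s,*S(171,122),.112)),f(onz(s,*S(176,162),.112)))
print('side heights from x-view',cross(ray(s,*S(171,124)),ray(t,*T(573,247))),cross(ray(s,*S(176,163)),ray(t,*T(623,252))))
# tongue pixel check: expected pad-height band
for y in (112,167): print(onz(s,*S(250,y),.13 if y<120 else .08).round(3))
```

```text
top L,R arms,tongue [-0.0627  0.0217] [-0.0599 -0.0228] [0.0015 0.0007] pin [-1.001e-01  1.000e-04]
side pads [-0.0531  0.0132] [-0.0519 -0.0261]
side heights from x-view (array([0.55980512, 0.00401102, 0.10331109]), np.float64(0.002993238165214146)) (array([ 0.55738431, -0.03814721,  0.1067424 ]), np.float64(0.00028155551819028014))
[ 0.61  -0.019  0.13 ]
[ 0.611 -0.021  0.08 ]
```

The jaws are centred on the tongue's plane to within about 1 mm, with the pads at about −54 mm and at tongue mid-height. Advancing 72 mm in gentle steps.

Scaled: -0.012 m is -0.015, -0.01 m is -0.0125.

Request:
jog_arm:
  increments: {"sx":[-0.015,-0.015,-0.015,-0.0125,-0.0125,-0.0125,-0.0075,0],"sy":[0,0,0,0,0,0,0,0],"sz":[0,0,0,0,0,0,0,0],"wx":[0,0,0,0,0,0,0,0],"wy":[0,0,0,0,0,0,0,0],"wz":[0,0,0,0,0,0,0,0]}

```text
time: 7.28
tool_pos: [0.5188, -0.016, 0.2776]
tool_rot: [-3.142, 0.001, 3.083]
contact_force: [0.5, -0.1, -1.0]
opening: 0.0212
grip_force: 39.9
```

Request:
jog_arm:
  increments: {"sx":[0,0,0,0,0,0],"sy":[0,0,0,0,0,0],"sz":[0,0,0,0,0,0],"wx":[0,0,0,0,0,0],"wy":[0,0,0,0,0,0],"wz":[0,0,0,0,0,0]}

```text
time: 7.78
tool_pos: [0.5178, -0.0152, 0.2778]
tool_rot: [3.142, 0.0, 3.084]
contact_force: [-0.2, 0.3, -0.8]
opening: 0.0211
grip_force: 39.9
```

Run:
```python
from h import *
for n in('side','top'):
    d=vision.read_camera(n);pickle.dump(d,open(n[0]+'4.pkl','wb'))
    if n=='side':A=cv2.resize(d['image'][180:270,230:340],None,fx=4,fy=4,interpolation=cv2.INTER_CUBIC)
    else:B=cv2.resize(d['image'][165:255,275:355],None,fx=4,fy=4,interpolation=cv2.INTER_CUBIC)
cv2.imwrite('pics/c6.png',np.hstack([A,B])[:,:,::-1])
```

```text
(no output)
```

View pics/c6.png

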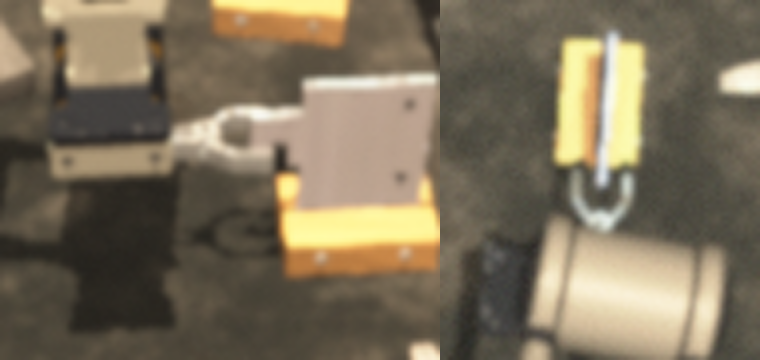

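The jaws now straddle the tongue. In the top half the arms are at 576 and 628 around the tongue at 602. In the side half the near pad spans 275–290 past the edge at 250, about 18–21 mm in. The wrist force is near zero, so I'm handing in.

```bash
python3 -c "
from cell import robot, vision, ticket
print(ticket.hand_in())"
```

```text
the job is handed in; nothing more can be done
None
```

The job is handed in: the arm is holding the clamp level and wide open in the air, with its jaws centred on either side of the tongue and the tips about 18 mm past the front edge. The last camera check showed the panel unmoved and the wrist force near zero; the hand-in call returned no verdict.

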